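Seat the battery pack and fit the hook-in battery cover

TASK

Close up the test instrument that lies face down on the bench: slide its battery pack fully home against the contacts, then fit the green cover by hooking its yellow lip under the yellow ledge at the low end of the bay and swinging the other edge down until it is shut flush under the red spring latch. Leave the other things on the bench where they are, and let go of everything at the end.

Things in the scene. Friction and masses are not known exactly. Their poses are not given: they have to be found in the camera images.
- bay: Battery bay in the back of a white instrument fixed face down, its back sloping 12 degrees. Origin: middle of the bay's mouth, in the plane of the back, 76 mm above the bench. x runs along the back uphill, from ledge to latch; y across; z out of the back, 12 degrees off vertical. Case: x -110 to 115, y -75 to 75, z -48 to 0 mm. Mouth: x -67 to 67, y -48.5 to 48.5; floor at z -36.
- bay_ledge (a point): Middle of the upper edge of the yellow ledge, at bay (-67, 0, 0) mm. The ledge is 5 mm thick (bay z -5 to 0) and overhangs the bay's low end: the space beneath it is free from x -85 to -67 and down to the floor. Along both sides of the bay a step at z -5 (|y| 37 to 48.5) carries the cover's plate; between the steps the bay is 74 mm wide.
- pack (a joint): Blue battery pack (105 x 70 x 18 mm) lying in guides in the bay, sliding along the bay's x: 0 m = home against the contacts at the high end; grows as it stands out towards the low end (at most 0.032 m). A stiff slide: 3 to 5 N to push, stays where left. Its top is at bay z -18 mm.
- pack_ridge (a point): Middle of the top of the orange push ridge on the pack: 10 mm along the bay's x, 44 mm along y, standing 10 mm above the pack's top. It is at bay (7.5, 0, -8) mm when the pack is home.
- latch (a joint): Red spring latch at the bay's high end, a cone nose (28 mm across at its foot, 12 mm across its top, 12 mm high) sliding along the bay's x: 0 m = sprung out; grows to 0.014 m as it is pushed back (1.5 to 3 N). The cover's edge pressed down on the nose's sloping side with some 4 to 10 N drives it back; it then springs out over the cover.
- latch_nose (a point): Foremost point of the sprung-out nose, fixed in the case at bay (59, 0, 1) mm. The nose's flat underside is 1 mm above the shut cover, its top at bay z 13 mm. Behind it a grey latch housing, 46 mm wide, stands on the back from bay x 84 to 112, z 0 to 20 mm.
- cover: Green cover, 0.10 to 0.21 kg, lying rib up on the bench. Origin: below the plate's middle, level with its feet (on the bench). x from lip to latch edge, y across, z up. Plate: x -65 to 65, y -45 to 45, z 6 to 11 mm. Under it, 60 mm wide, z 0 to 6: bars at x -20 to -8 and 32 to 52; the first fouls the pack's ridge unless the pack is home. Shut: origin at bay (0, 0, -11) mm, axes as the bay's.
- cover_lip (a point): Middle of the tip of the cover's yellow lip, at cover (-77, 0, 2) mm. The lip is 66 mm wide and 4 mm thick (cover z 0 to 4) and sticks out 12 mm beyond the plate's low edge (x -65); it is joined to the plate behind x -62. The shut cover has 2 mm play either way along x, 3.5 mm along y.
- cover_rib (a point): Middle of the top of the cover's black grip rib, at cover (-7.5, 0, 36) mm. The rib is 55 mm long along x, 14 mm thick in y and stands 25 mm above the plate.
- cover_top (a point): Middle of the cover's latch edge, on the plate's upper face, at cover (65, 0, 11) mm. The plate's top is free for pressing from x 20 to 58.
- meter: Bystander: yellow hand multimeter lying flat, 150 (x) x 75 x 34 mm, origin under its middle.
- reel: Bystander: upright orange reel, 54 mm across, 52 mm high, origin under its middle.
- driver: Bystander: red screwdriver lying down, 170 mm long along its x, some 30 mm thick, origin under its middle.
- bottle: Bystander: standing white bottle with a red cap, 48 mm across, 115 mm high, origin under its middle; stands beside the cover or behind the bay's high end, the reel at the other place.
There are look-alikes about, which are no part of the job. Of the things that look like the cover, the smallest one is meant.

How it is judged:
On the way, in this order (a step that is already met when the one before it is completed fails the run):
1. the battery pack is slid home against its contacts (within 3 mm) (value of joint pack below 0.003 m), for 0.2 s.
2. the cover's lip is hooked under the ledge (x of cover_lip in the frame of bay between -0.086 and -0.07 m and z of cover_lip in the frame of bay between -0.036 and -0.006 m and y of cover_lip in the frame of bay between -0.01 and 0.01 m), for 0.1 s.
At the end, for the whole second after the job is handed in: Pack home within 3 mm; cover's lip at least 4 mm under the ledge; its latch edge flush with the instrument's back within 3 mm, under the latch, which has sprung out to within 3 mm; cover parallel to the back within 0.04 rad and at rest (value of joint each of pack, latch below 0.003 m and x of cover_lip in the frame of bay below -0.071 m and z of cover_lip in the frame of bay below -0.006 m and z of cover_top in the frame of bay between -0.003 and 0.003 m and x of cover_top in the frame of bay above 0.06 m and angle between the z axis of cover and the z axis of bay, either way round below 0.04 rad and linear speed of cover below 0.02 m/s); the robot touches nothing.
It fails at once if the multimeter is shifted by more than 30 mm (distance of meter from where it was at the start of the episode above 0.03 m).
It fails at once if the reel is shifted by more than 30 mm (distance of reel from where it was at the start of the episode above 0.03 m).
It fails at once if the screwdriver is shifted by more than 30 mm (distance of driver from where it was at the start of the episode above 0.03 m).
It fails at once if the bottle is shifted by more than 30 mm or tipped over (distance of bottle from where it was at the start of the episode above 0.03 m or angle between bottle's own z axis and vertical above 0.6 rad).
It also fails if it takes over 58 s, if anything falls off the work surface, if the arm or the gripper's body presses on something with over 40 N, if the wrist force passes 120 N, or if a joint passes its speed limit or range.

ROBOT

A 6-joint arm with a two-finger parallel gripper is mounted at the origin on the work surface. World frame = base frame: x ahead of the robot, y to its left, z up, the work surface at z = 0. Lengths are in m, angles in rad, forces in N, time in s.
With the tool pointing down it reaches from about 0.225 to 0.725 m from the base axis. Payload 3.1 kg.
Tool frame: the origin (TCP) lies on the centre line of the jaws, within the pads' length; the fingertips stand 17 mm ahead of it and the grasp point (between the pads) lies 2 mm behind it; z points along the fingers, y is the line along which they close (so a half turn about z gives the same grasp; the last joint's range is limited). The gripper opens to 85 mm and grips with 20 to 120 N. Pads are 22 mm wide; open, the fingers measure 114 mm over their backs; the gripper's body (76 mm by 85 mm) begins 54 mm behind the grasp point. The pads swing forward as they close: fully open they stand 13 mm farther back than shut.
Start: joints at [-1.452, 0.048, 0.099, 1.622, 0, 1.443], TCP at [0.128, -0.509, 0.248] pointing down, gripper open.
Joint ranges: [-2.91, 2.91], [-0.99, 1.94], [-1.21, 1.42], [-2.12, 2.29], [-1.49, 1.47], [-3.14, 3.14]. Speed limits (rad/s): [2.79, 2.79, 3.14, 3.14, 3.14, 3.14].

INTERFACE

Orientations are given as a rotation vector (axis times angle).
In Python, from station import arm, imaging, hand_in, nets gives the robot as it stands.
- The arm moves only by the shell command python3 -m handwheel 'ROWS'. ROWS is JSON, a list of rows, each a list of 5 numbers: the shift along the world's x, y, z in cm, then the turn about the world's z in degrees, then the closure in counts, from 0 (fully open) to 255 (shut). A call has 1 to 10 rows; each row shifts and turns the commanded pose from where the row before left it; what a row does not reach is not made up. A row lasts 1/8 s, in which the tool goes at most 62.5 mm and 10.7 degrees, less where a joint would pass 70% of its speed; a pose out of reach is approached as far as the arm can. A call is refused whole if a number of a shift passes 6.25 or a number of a turn 10.7, either way. A call with a gripper value outside its range is refused whole. The fingers move at their own pace and stop on an object; the grip force is fixed at half the most. Time passes only in rows, so rows that do not move let the fingers close. It gives the time, the measured TCP pose, the force, the opening and the grip force at its end, in the units of the state.
- arm.read_state(): the state, without advancing time (a new reading comes with each control period).
- imaging.grab_frame(name): name is "side" or "top" or "wrist"; returns the picture (384x512x3 uint8, red, green, blue); there is no depth.
- imaging.camera_info(name): a dict with "intrinsics" (3x3 intrinsics, pixels), "extrinsics" (4x4, takes a point from world to camera coordinates); the wrist camera has in their place "tool_from_camera" (4x4, takes a point from camera to tool coordinates, whose origin is the TCP and whose axes are the flange's). Camera axes: x right, y down, z forward; pixel columns grow to the right and rows downward; lengths in m; the calibration is good to about 2 mm. A picture is of the moment at which its call begins: read the wrist's pose just before it. camera_info takes no time and is no camera call.
- hand_in(): hands the job in; it is judged then, once.
Trained networks look in the newest picture that a camera, given by its name, has taken for a name from the list of things; names that differ only in an ending like _2 or _b are one class to them, and where a whole thing is asked for, a point or a joint stands for the part that bears it (a point fixed in the world has none). Each returns a list of dicts, best first, with "p" (0 to 1); they miss things now and then, are a little off and sometimes report something else, mostly with a low value. They report only what shows in the picture. A call takes as long as a camera call. They do not tell look-alikes from the thing itself.
- nets.look_for(camera, query): "rect" ([left, top, right, bottom] in pixels, round what is visible of it).
The state is a dict: "time": time; "joints": joint angles; "dq": joint speeds; "effort": joint torques, N m; "eef_pos": TCP position; "orientation": TCP orientation; "force": force on the tool from outside, world axes, zero at the start; "wrist_torque": the same for the moment, N m; "width": opening from 0.0 (shut) to 1.0 (fully open); "grasp_force": force on a finger pad.
Only numpy, scipy, OpenCV 4.12 (cv2) and the standard library are available. Lean on these libraries where they do the work, as an engineer would, in place of code of your own. Each camera call takes 0.05 s, during which the arm holds its last target. There are 200 camera calls.

## Working session

There is one attempt and no reset: what is moved stays moved. The work goes in short steps, Python scripts to look and compute and a shell command to move; the robot and the scene stay as the last step left them, time stands still between calls to the robot, and variables do not carry over. Pictures are saved under pics/ and viewed, at most 14 in all, crops included, and the job is handed in when it is done.

```bash
mkdir -p pics; ls
cat > h.py <<'E'
import numpy as np,cv2
from station import arm,imaging,nets,hand_in
from scipy.spatial.transform import Rotation as R
def cam(name):
    c=imaging.camera_info(name);K=np.array(c["intrinsics"])
    if name=="wrist":
        s=arm.read_state();T=np.eye(4);T[:3,:3]=R.from_rotvec(s["orientation"]).as_matrix();T[:3,3]=s["eef_pos"]
        return K,np.linalg.inv(T@np.array(c["tool_from_camera"]))
    return K,np.array(c["extrinsics"])
def proj(KE,P):
    K,E=KE;p=E[:3,:3]@np.array(P,float).T.reshape(3,-1)+E[:3,3:];p=K@p;return (p[:2]/p[2]).T
def at_z(KE,uv,z):
    K,E=KE;Rm=E[:3,:3];c=-Rm.T@E[:3,3];d=Rm.T@np.linalg.inv(K)@np.array([uv[0],uv[1],1.]);return c+d*(z-c[2])/d[2]
def save(im,n,box=None,s=1):
    if box:im=im[box[1]:box[3],box[0]:box[2]]
    cv2.imwrite("pics/"+n,cv2.resize(im[:,:,::-1],None,fx=s,fy=s,interpolation=cv2.INTER_CUBIC))
E
python3 - <<'E'
from h import *
ims=[]
for n in("top","side"):
    ims.append(imaging.grab_frame(n))
    for q in("cover","bay","pack","pack_ridge","cover_rib","cover_lip","latch","bottle","reel","meter","driver"):
        print(n,q,[(np.round(d["rect"]).astype(int).tolist(),round(d["p"],2)) for d in nets.look_for(n,q)[:4]])
save(ims[0],"a_top.png",s=1.5);save(ims[1],"a_side.png",s=1.5)
np.save("top.npy",ims[0])
print(arm.read_state())
E
```

```text
pics
top cover [([275, 213, 343, 288], 0.88), ([362, 249, 430, 328], 0.69), ([315, 155, 368, 200], 0.62)]
top bay [([158, 121, 229, 206], 0.69)]
top pack [([177, 147, 206, 187], 0.92)]
top pack_ridge [([177, 149, 208, 190], 0.6), ([316, 155, 364, 200], 0.44)]
top cover_rib [([275, 216, 347, 290], 0.97), ([317, 154, 365, 201], 0.85), ([363, 252, 426, 327], 0.85)]
top cover_lip [([364, 250, 426, 329], 0.97), ([275, 212, 345, 290], 0.68), ([317, 152, 365, 200], 0.55)]
top latch [([195, 137, 202, 145], 0.51)]
top bottle [([357, 188, 376, 209], 0.63)]
top reel [([206, 105, 226, 130], 0.85), ([314, 154, 365, 200], 0.51)]
top meter [([292, 129, 344, 166], 0.62), ([317, 153, 368, 197], 0.24)]
top driver [([372, 141, 396, 165], 0.61), ([360, 189, 376, 211], 0.52)]
side cover [([330, 156, 362, 178], 0.92), ([241, 160, 278, 187], 0.77), ([286, 180, 354, 217], 0.69)]
side bay [([147, 200, 250, 287], 0.81)]
side pack [([183, 226, 227, 257], 0.85)]
side pack_ridge [([183, 225, 226, 258], 0.91), ([240, 161, 280, 188], 0.58)]
side cover_rib [([286, 179, 352, 222], 0.89), ([327, 156, 366, 177], 0.79)
[... 403 characters left out ...]
.76)]
{'time': 1.2, 'joints': array([-1.45178174e+00,  4.80125898e-02,  9.92254264e-02,  1.62196434e+00,
       -1.17777765e-05,  1.44301752e+00]), 'dq': array([-1.34858988e-04, -6.22013537e-05, -2.57341118e-04, -4.06890296e-04,
        1.61158001e-04,  7.63673429e-04]), 'effort': array([ 1.71332998e-03, -3.38649023e+01,  3.20159054e+01,  1.07848791e-03,
        4.60625884e-06,  3.01915826e-09]), 'eef_pos': array([ 0.12825237, -0.50911055,  0.24831777]), 'orientation': array([ 3.11766045e+00,  3.86673586e-01, -1.88085473e-05]), 'force': array([-1.06378019, -0.68560952, -0.79921423]), 'wrist_torque': array([0.04278961, 0.00430666, 0.01057626]), 'grasp_force': 0.0, 'width': 1.0040018424162243}
```

View pics/a_top.png

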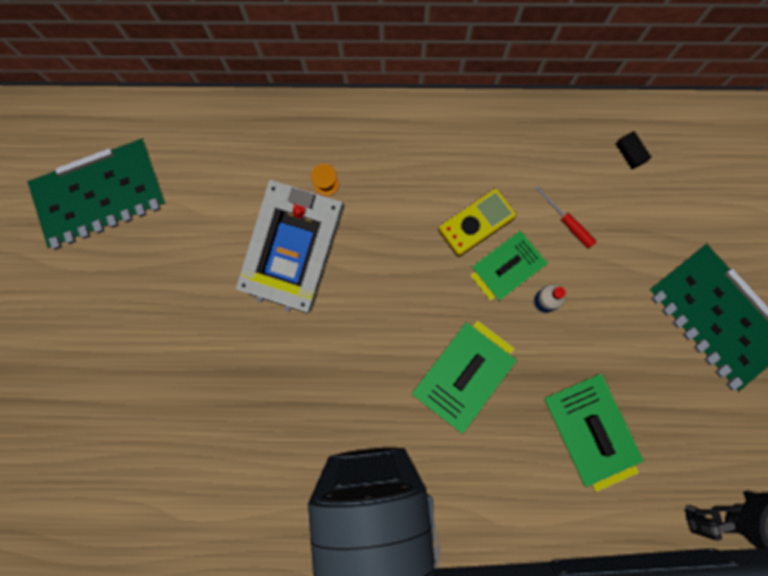

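View pics/a_side.png

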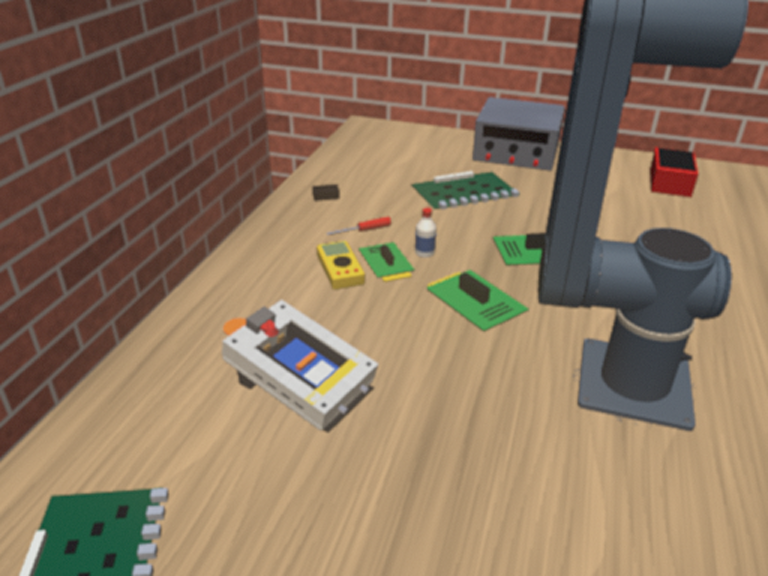

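Run:
```python
from h import *
KE=cam("top")
K,E=KE;print("campos top",-E[:3,:3].T@E[:3,3])
K2,E2=cam("side");print("side",-E2[:3,:3].T@E2[:3,3])
for n,uv,z in [("cov_big",(309,250),.01),("cov2",(396,288),.01),("cov3",(341,178),.01),("bay",(194,164),.076),("pack",(191.5,167),.05),("latch",(198.5,141),.095),("bottle",(366,198),.1),("reel",(216,117),.05),("meter",(318,147),.03),("driver",(384,153),.03)]:
    print(n,at_z(KE,uv,z).round(3))
im=np.load("top.npy");save(im,"b.png",(150,95,440,335),2.5)
```

```text
campos top [ 0.28587422 -0.01906921  1.15126235]
side [0.18107719 1.00710296 0.8197713 ]
cov_big [ 0.324 -0.158  0.01 ]
cov2 [ 0.217 -0.41   0.01 ]
cov3 [ 0.544 -0.259  0.01 ]
bay [0.567 0.184 0.076]
pack [0.564 0.196 0.05 ]
latch [0.631 0.17  0.095]
bottle [ 0.467 -0.309  0.1  ]
reel [0.723 0.128 0.05 ]
meter [ 0.637 -0.187  0.03 ]
driver [ 0.62  -0.388  0.03 ]
```

View pics/b.png

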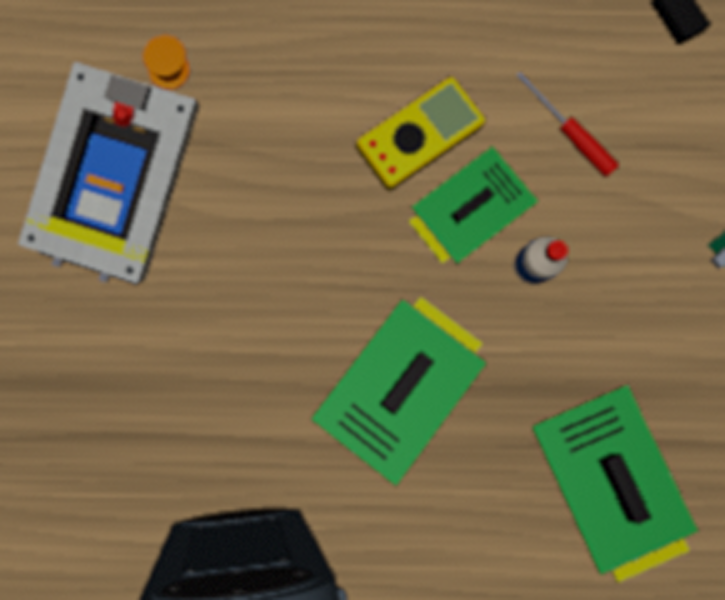

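Run:
```python
from h import *
print(imaging.camera_info("wrist"))
im=np.load("top.npy");hsv=cv2.cvtColor(im,cv2.COLOR_RGB2HSV)
m=cv2.inRange(hsv,(45,120,80),(75,255,255))
n,l,st,c=cv2.connectedComponentsWithStats(m)
KE=cam("top")
for i in range(1,n):
    if st[i,4]>300:
        pts=np.argwhere(l==i)[:,::-1];w=np.array([at_z(KE,p,.011)[:2] for p in pts],np.float32)
        print(c[i].round(),st[i,4],cv2.minAreaRect(w))
m=cv2.inRange(hsv,(0,0,130),(179,45,255));m[:115]=0;m[:,:150]=0;m[210:]=0;m[:,235:]=0
p=np.argwhere(m)[:,::-1];w=np.array([at_z(KE,q,.076)[:2] for q in p],np.float32);print("case",cv2.minAreaRect(w))
```

```text
{'intrinsics': array([[332.15872863,   0.        , 251.70703424],
       [  0.        , 332.15872863, 195.78882215],
       [  0.        ,   0.        ,   1.        ]]), 'tool_from_camera': array([[-1.93807083e-03, -9.45270972e-01, -3.26280606e-01,
         8.42197349e-02],
       [ 9.99997373e-01, -1.43270531e-03, -1.78916854e-03,
         5.89499838e-04],
       [ 1.22378513e-03, -3.26283217e-01,  9.45271265e-01,
        -1.25088466e-01],
       [ 0.00000000e+00,  0.00000000e+00,  0.00000000e+00,
         1.00000000e+00]])}
[340. 176.] 1083 ((0.549325704574585, -0.25437527894973755), (0.08745928853750229, 0.1296451836824417), 37.69529724121094)
[309. 251.] 2374 ((0.32155171036720276, -0.15888826549053192), (0.12437508255243301, 0.1806403398513794), 52.816307067871094)
[395. 286.] 2416 ((0.22383756935596466, -0.40808165073394775), (0.1811206042766571, 0.12586557865142822), 23.49137306213379)
case ((0.5715959668159485, 0.1913760006427765), (0.15232691168785095, 0.23445472121238708), 74.91526794433594)
```

The candidates are the small cover at px (340,176), 130x87 mm, and two large ones at (309,251) and (395,286), both about 181x125 mm. Only the small one beside the bottle fits the 130x90 plate, and the crop confirms it: its yellow lip is at (322,190). The bay shows its ledge at the low end near (190,190), with the latch at (198,141). I'll go to the bay first.

```bash
python3 -m handwheel '[[3.2,5.2,0.5,-10,0],[3.2,5.2,0.5,-10,0],[3.2,5.2,0.5,-9,0],[3.2,5.2,0.5,0,0],[3.2,5.2,0,0,0],[3.2,5.2,0,0,0],[3.2,5.2,0,0,0],[3.2,5.2,0,0,0],[3.2,5.2,0,0,0],[3.2,5.2,0,0,0]]' && python3 -m handwheel '[[3.2,5.2,0,0,255],[3.2,5.2,0,0,255],[3.2,5.2,0,0,255],[0,0,0,0,255]]'
python3 - <<'E'
from h import *
KE=cam("wrist");im=imaging.grab_frame("wrist")
np.savez("w1.npz",K=KE[0],E=KE[1],im=im)
for q in("pack_ridge","latch","bay","pack"):
    print(q,[(np.round(d["rect"]).astype(int).tolist(),round(d["p"],2)) for d in nets.look_for("wrist",q)[:2]])
yaw=np.radians(-15.1)
B=np.array([[np.cos(yaw),-np.sin(yaw),0],[np.sin(yaw),np.cos(yaw),0],[0,0,1]])@R.from_euler('y',-12,degrees=True).as_matrix()
o=np.array([.566,.19,.076])
v=im.copy()
for P in [(-67,-37,0),(-67,37,0),(59,0,1),(-110,-75,0),(-110,75,0),(115,75,0),(115,-75,0),(7.5,0,-8),(67,48.5,0),(67,-48.5,0)]:
    u=proj(KE,B@np.array(P)/1000+o)[0];print(P,u.round());cv2.circle(v,tuple(int(x) for x in u),3,(255,0,255),1)
save(v,"c.png",s=1.5)
E
```

```text
time: 2.45
eef_pos: [0.4418, -0.0182, 0.2686]
orientation: [-3.096, 0.328, -0.005]
force: [0.5, -0.9, -0.3]
width: 0.999
grasp_force: 0.0
time: 2.95
eef_pos: [0.5254, 0.0467, 0.2672]
orientation: [-3.036, 0.145, -0.002]
force: [0.2, 0.2, -0.1]
width: 0.14
grasp_force: 0.0
pack_ridge [([99, 82, 162, 192], 0.66)]
latch [([103, 57, 141, 85], 0.56)]
bay [([35, 3, 223, 241], 0.69)]
pack [([101, 83, 164, 193], 0.74)]
(-67, -37, 0) [161. 204.]
(-67, 37, 0) [ 96. 192.]
(59, 0, 1) [120.  82.]
(-110, -75, 0) [193. 241.]
(-110, 75, 0) [ 69. 216.]
(115, 75, 0) [28. -4.]
(115, -75, 0) [206.  27.]
(7.5, 0, -8) [128. 132.]
(67, 48.5, 0) [68. 63.]
(67, -48.5, 0) [173.  82.]
```

View pics/c.png

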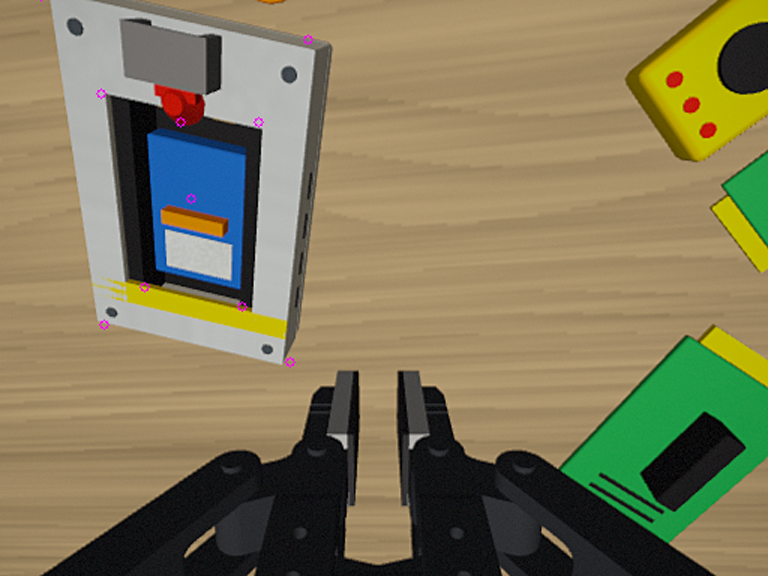

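The view shows the bay with the ledge at the bottom, near (205,305) on the picture's scale, the latch at (180,103) and the orange ridge at (194,219). My bay guess is a few mm off, so I'll fit it from the corners.

```bash
cat >> h.py <<'E'
def bayR(yaw): return R.from_euler('z',yaw).as_matrix()@R.from_euler('y',-12,degrees=True).as_matrix()
E
python3 - <<'E'
from h import *
from scipy.optimize import least_squares
d=np.load("w1.npz");KE=(d["K"],d["E"])
s=arm.read_state();print(s["eef_pos"],s["orientation"],s["time"])
P=np.array([(67,48.5,0),(67,-48.5,0),(115,-75,0),(-110,-75,0),(-110,75,0),(-67,48.5,0),(-67,-48.5,0)])/1000
U=np.array([(107,96),(262,128),(330,44),(284,363),(100,322),(127,281),(252,308)])/1.5
f=lambda q:(proj(KE,(bayR(q[2])@P.T).T+[q[0],q[1],.076])-U).ravel()
r=least_squares(f,[.566,.19,-.26],loss='soft_l1');print(r.x,np.degrees(r.x[2]),f(r.x).reshape(-1,2).round(1))
q=r.x
# ridge: pixel at ridge top centre -> offset along bay x
for e in (0,.01,.016,.02,.024,.028,.032):
    pts=[bayR(q[2])@np.array(p)+[q[0],q[1],.076] for p in((.0125-e,.022,-.008),(.0125-e,-.022,-.008),(.0025-e,-.022,-.018))]
    print(e,(proj(KE,pts)*1.5).round().tolist())
E
```

```text
[0.52386623 0.04522847 0.26872686] [-3.03692528  0.14958317 -0.0051453 ] 3.2
[ 0.56602569  0.1896002  -0.29985401] -17.18036946186448 [[-0.6 -2.7]
 [ 1.2 -0.9]
 [-9.2  2.1]
 [ 0.5  0.3]
 [-0.2 -1.2]
 [-0.   0.4]
 [ 1.4  2. ]]
0 [[161.0, 184.0], [225.0, 198.0], [230.0, 207.0]]
0.01 [[162.0, 198.0], [225.0, 212.0], [230.0, 220.0]]
0.016 [[162.0, 206.0], [225.0, 220.0], [230.0, 228.0]]
0.02 [[163.0, 211.0], [224.0, 225.0], [230.0, 233.0]]
0.024 [[163.0, 217.0], [224.0, 231.0], [230.0, 238.0]]
0.028 [[163.0, 222.0], [224.0, 236.0], [230.0, 242.0]]
0.032 [[164.0, 227.0], [224.0, 241.0], [230.0, 247.0]]
```

```bash
cat >> h.py <<'E'
BO=np.array([.566,.1896,.076]);BY=-.29985
def b2w(p): return bayR(BY)@np.array(p)/1000+BO
def w2b(p): return (bayR(BY).T@(np.array(p)-BO))*1000
def now():
    s=arm.read_state();o=s["orientation"];return s["eef_pos"],np.degrees(2*np.arctan2(o[1],o[0])),s
E
python3 - <<'E'
from h import *
p,y,s=now();print(p,y)
for q in((-36,0,-13),(-8.5,0,-13)):
    t=b2w(q)+[0,0,.017];print(t,(t-p)*100)
E
```

```text
[0.52386623 0.04522847 0.26872686] 354.3603724357799
[0.53494013 0.19920284 0.07279926] [  1.10738992  15.39743738 -19.59276011]
[0.56063897 0.19125748 0.07851683] [  3.67727439  14.60290131 -19.02100296]
```

```bash
python3 -m handwheel '[[0.4,5.1,0,-6,255],[0.4,5.1,0,-5.6,255],[0.3,5.1,-3,0,255],[0,0,-5,0,255],[0,0,-5,0,255],[0,0,0,0,255],[0,0,0,0,255]]'
python3 - <<'E'
from h import *
p,y,s=now();print(p,y-360,(b2w((-36,0,-13))+[0,0,.017]-p)*100)
KE=cam("wrist");im=imaging.grab_frame("wrist");v=im.copy()
for P in [(-67,-48.5,0),(-67,48.5,0),(59,0,1),(-14,0,-8),(-4,22,-8),(-4,-22,-8),(67,48.5,0),(67,-48.5,0)]:
    u=proj(KE,b2w(P))[0];cv2.circle(v,tuple(int(x) for x in u),3,(255,0,255),1)
u=proj(KE,p+[0,0,-.017])[0];cv2.circle(v,tuple(int(x) for x in u),3,(0,255,255),1)
save(v,"d.png",s=1.5);np.savez("w2.npz",K=KE[0],E=KE[1],im=im)
E
```

```text
time: 4.08
eef_pos: [0.5187, 0.0689, 0.1407]
orientation: [-2.928, 0.17, -0.014]
force: [0.7, -0.7, 0.6]
width: -0.001
grasp_force: 0.0
[0.51873495 0.06887116 0.14071415] -6.6309624979108435 [ 1.62051813 13.03316752 -6.79148873]
```

View pics/d.png

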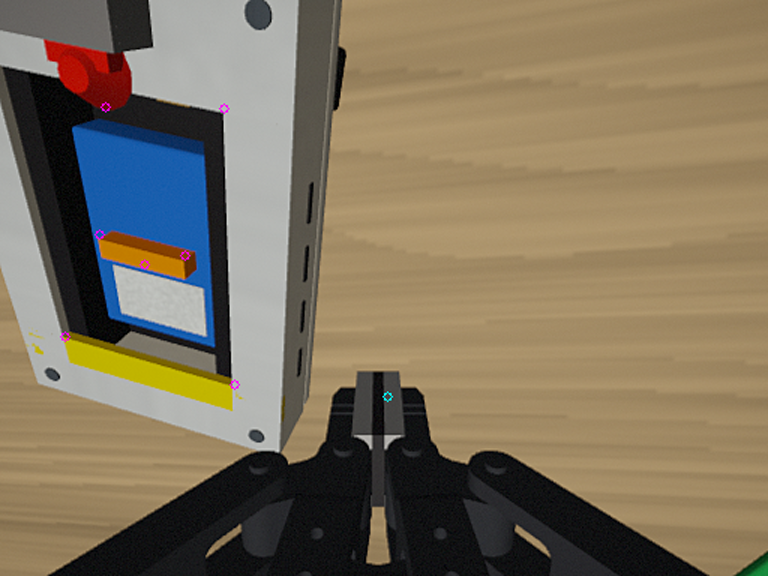

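```bash
python3 - <<'E'
from h import *
p,y,s=now();print(s["joints"].round(3),s["dq"].round(3),p,s["orientation"],s["force"],s["effort"].round(1))
E
python3 -m handwheel '[[0,0,0,0,255],[0,0,0,0,255]]'
python3 - <<'E'
from h import *
p,y,s=now();print(s["joints"].round(3),p,y,s["orientation"],s["force"])
E
```

```text
[-0.116  0.021 -0.153  1.397  0.209  3.141] [ 0.002 -0.005  0.026 -0.007 -0.     0.001] [0.51982519 0.06880083 0.14191992] [-2.92848929  0.16896191 -0.0184078 ] [0.67388607 0.27059794 0.20416549] [  0.  -31.5  30.4   0.1   0.7   0. ]
time: 4.38
eef_pos: [0.5193, 0.069, 0.1406]
orientation: [-2.929, 0.169, -0.016]
force: [-0.1, -0.0, -0.4]
width: 0.001
grasp_force: 0.0
[-0.116  0.022 -0.155  1.396  0.208  3.141] [0.51930168 0.06899807 0.14064401] 353.4074854634407 [-2.92865982  0.16867352 -0.01573868] [-0.10237902 -0.01579408 -0.44113531]
```

Joint 6 hit its limit, since tool yaw = 180 + j1 - j6. The opposite half turn, yaw 163, stays in range, so I'll rotate there.

```bash
python3 -m handwheel '[[0,0,1,10.7,255],[0,0,1,10.7,255],[0,0,0,10.7,255],[0,0,0,10.7,255],[0,0,0,10.7,255],[0,0,0,10.7,255],[0,0,0,10.7,255],[0,0,0,10.7,255],[0,0,0,10.7,255],[0,2,0,10.7,255]]' && python3 -m handwheel '[[0,2,0,10.7,255],[0,2,0,10.7,255],[0,2,0,10.7,255],[0.5,2,0,10.7,255],[0.5,2,0,10.7,255],[0.6,1,0,9,255],[0,0,0,0,255]]'
python3 - <<'E'
from h import *
p,y,s=now();print(p,y,s["joints"].round(2),(b2w((-36,0,-13))+[0,0,.017]-p)*100)
E
```

```text
time: 5.62
eef_pos: [0.5187, 0.0886, 0.159]
orientation: [-1.919, -2.312, 0.246]
force: [0.1, 0.4, -0.0]
width: -0.0
grasp_force: 0.0
time: 6.5
eef_pos: [0.534, 0.2003, 0.1591]
orientation: [-0.462, -3.066, 0.32]
force: [-0.1, 0.0, -1.0]
width: -0.003
grasp_force: 0.0
[0.53397102 0.20033924 0.15908003] -197.11775489508761 [ 0.33  0.3   0.19  1.58 -0.17  0.64] [ 0.09691063 -0.11363958 -8.62807678]
```

Run:
```python
from h import *
p,y,s=now();M=R.from_rotvec(s["orientation"]).as_matrix();print(M.round(3));print((bayR(BY).T@M).round(3))
```

```text
[[-0.956  0.289 -0.054]
 [ 0.294  0.935 -0.199]
 [-0.007 -0.206 -0.979]]
[[-0.98  -0.043 -0.197]
 [-0.002  0.979 -0.206]
 [ 0.201 -0.201 -0.959]]
```

The tool has kept a 12° roll from that saturation. It does no harm for the push, so I'll push the pack now and remove the roll later.

```bash
python3 -m handwheel '[[0.2,0.2,-3,0,255],[0,0,-3,0,255],[0,0,-1.5,0,255],[0,0,-1,0,255],[0,0,0,0,255],[0.5,-0.15,0.1,0,255],[0.5,-0.15,0.1,0,255]]' && python3 -m handwheel '[[0.35,-0.1,0.1,0,255],[0.35,-0.1,0.1,0,255],[0.35,-0.1,0.1,0,255],[0.35,-0.1,0.1,0,255],[0,0,0,0,255]]'
python3 - <<'E'
from h import *
p,y,s=now();M=R.from_rotvec(s["orientation"]).as_matrix();print("tip in bay",w2b(p+.017*M[:,2]))
KE=cam("wrist");im=imaging.grab_frame("wrist")
print(nets.look_for("wrist","pack_ridge")[:1])
u=proj(KE,[b2w(q) for q in((7.5,0,-8),(12.5,22,-8),(2.5,-22,-8))]);print(u.round())
np.savez("w3.npz",K=KE[0],E=KE[1],im=im)
E
```

```text
time: 7.38
eef_pos: [0.5453, 0.1987, 0.0763]
orientation: [-0.461, -3.064, 0.32]
force: [-4.9, 1.5, 1.8]
width: 0.002
grasp_force: 2.3
time: 8.0
eef_pos: [0.5593, 0.1944, 0.0794]
orientation: [-0.461, -3.063, 0.321]
force: [-5.5, 1.1, 2.9]
width: 0.0
grasp_force: 2.9
tip in bay [-10.37000773  -0.94208096 -11.37393799]
[{'rect': [194.9, 182.8, 335.6, 376.6], 'p': 0.62}]
[[251. 302.]
 [297. 318.]
 [208. 287.]]
```

```bash
python3 -m handwheel '[[0.2,-0.06,0.04,0,255],[0,0,0,0,255]]'; python3 -m handwheel '[[0.15,-0.05,0.03,0,255],[0,0,0,0,255]]'; python3 -m handwheel '[[0.15,-0.05,0.03,0,255],[0,0,0,0,255]]'
```

```text
time: 8.35
eef_pos: [0.5594, 0.1943, 0.0794]
orientation: [-0.459, -3.06, 0.32]
force: [-9.2, 2.5, 4.0]
width: -0.005
grasp_force: 4.7
time: 8.6
eef_pos: [0.5595, 0.1942, 0.0794]
orientation: [-0.457, -3.057, 0.319]
force: [-10.2, 3.6, 5.2]
width: -0.001
grasp_force: 6.1
time: 8.85
eef_pos: [0.5596, 0.1942, 0.0794]
orientation: [-0.456, -3.054, 0.318]
force: [-13.7, 5.7, 6.2]
width: 0.003
grasp_force: 7.5
```

The ridge stopped moving as the force climbed to about 15 N, so the pack is home. I'll retreat, then try to remove the roll by over-reaching with tool y pointing outward.

```bash
python3 -m handwheel '[[-0.8,0.25,-0.1,0,255],[0,0,4,0,255],[0,0,5,0,255],[0,-2,5,-10.5,255],[0,-4,5,-10.5,255],[0,-4,2,-10.5,0],[0,-4,0,-10.5,0],[0,-4,0,-10.5,0],[0,-1,0,-10.5,0],[0,0,0,-10,0]]' && python3 -m handwheel '[[5,0,0,0,0],[5,0,0,0,0],[5,0,0,0,0],[2,0,0,0,0],[0,0,0,0,0]]'
cat >> h.py <<'E'
def st():
    p,y,s=now();M=R.from_rotvec(s["orientation"]).as_matrix()
    print("t",round(s["time"],2),"p",p.round(4),"joints",s["joints"].round(2),"f",s["force"].round(1),"w",round(s["width"],3));print("yaw",np.degrees(np.arctan2(M[1,0],M[0,0])).round(1),"tool x,y vertical comp",M[2].round(3),"toolz",M[:,2].round(3));return p,M
E
python3 -c "
from h import *;st()"
```

```text
time: 10.1
eef_pos: [0.5583, 0.0034, 0.2879]
orientation: [-2.128, -2.105, 0.225]
force: [0.0, 0.1, -0.6]
width: 1.001
grasp_force: 0.0
time: 10.72
eef_pos: [0.6549, 0.0046, 0.302]
orientation: [-2.094, -2.086, 0.261]
force: [-0.8, 0.1, 1.0]
width: 1.001
grasp_force: 0.0
t 10.72 p [0.6549 0.0046 0.302 ] joints [-0.09  0.95  1.42  2.29 -0.02  1.49] f [-0.8  0.1  1. ] w 1.001
yaw 89.8 tool x,y vertical comp [-0.001 -0.245 -0.969] toolz [-0.245  0.    -0.969]
```

```bash
python3 -m handwheel '[[-3,0,0,10.6,0],[-3,0,0,10.6,0],[-2,0,0,10.6,0],[-1,0,0,10.6,0],[-1,0,0,10.6,0],[-1,0,0,10.6,0],[0,0,0,10.6,0],[0,0,0,10.6,0],[0,0,0,10.6,0],[0,0,0,10.6,0]]' && python3 -m handwheel '[[0,0,0,10.6,0],[0,0,0,10.6,0],[0,0,0,10.6,0],[0,0,0,10.6,0],[0,0,0,10.6,0],[0,0,0,10.6,0],[0,0,0,10.6,0],[0,0,0,10.6,0],[0,0,0,10.6,0],[0,0,0,10.6,0]]' && python3 -m handwheel '[[0,0,0,10.6,0],[0,0,0,10.6,0],[0,0,0,10.6,0],[0,0,0,10.6,0],[0,0,0,5,0],[0,0,0,0,0]]'
python3 -c "
from h import *;st()"; python3 -m handwheel '[[0,-3,0,0,0],[0,-3,0,0,0],[0,-3,0,0,0],[0,0,0,0,0]]'
python3 -c "
from h import *;st()"
```

```text
time: 11.98
eef_pos: [0.5565, 0.0054, 0.3093]
orientation: [-0.346, 3.067, -0.381]
force: [0.5, -0.4, -0.3]
width: 1.003
grasp_force: 0.0
time: 13.22
eef_pos: [0.5562, 0.0049, 0.3095]
orientation: [-2.519, 1.486, -0.193]
force: [0.2, -1.3, -0.9]
width: 0.999
grasp_force: 0.0
time: 13.98
eef_pos: [0.5565, 0.0049, 0.3084]
orientation: [-2.878, 0.355, -0.05]
force: [-0.2, -0.1, 0.2]
width: 1.003
grasp_force: 0.0
t 13.97 p [0.5565 0.0049 0.3084] joints [-0.24  0.11  0.27  1.72  0.24 -3.14] f [-0.2 -0.1  0.2] w 1.003
yaw -14.1 tool x,y vertical comp [ 0.004 -0.241 -0.971] toolz [ 0.063  0.233 -0.971]
time: 14.48
eef_pos: [0.5676, -0.0457, 0.3074]
orientation: [-2.898, 0.453, -0.049]
force: [0.3, -0.1, 0.4]
width: 1.001
grasp_force: 0.0
t 14.47 p [ 0.5676 -0.0457  0.3074] joints [-0.31  0.16  0.32  1.74  0.21 -3.14] f [ 0.3 -0.1  0.4] w 1.001
yaw -17.8 tool x,y vertical comp [ 0.001 -0.209 -0.978] toolz [ 0.064  0.199 -0.978]
```

```bash
python3 -m handwheel '[[0,-6,0,5,0],[0,-6,0,5,0],[0,-6,0,5,0],[0,0,0,0,0]]'
python3 -c "
from h import *;st()"; python3 -m handwheel '[[0,-1,0,10.6,0],[0,-1,0,10.6,0],[0,-1,0,10.6,0],[0,0,0,0,0]]'
python3 -c "
from h import *;st()"
```

```text
time: 14.98
eef_pos: [0.6106, -0.0828, 0.3067]
orientation: [-3.019, 0.439, -0.012]
force: [0.0, 0.7, 0.1]
width: 1.007
grasp_force: 0.0
t 14.97 p [ 0.6106 -0.0828  0.3067] joints [-0.29  0.32  0.53  1.78  0.09 -3.14] f [0.  0.7 0.1] w 1.007
yaw -16.5 tool x,y vertical comp [-0.005 -0.091 -0.996] toolz [ 0.021  0.088 -0.996]
time: 15.48
eef_pos: [0.6256, 0.0509, 0.3078]
orientation: [3.099, -0.009, -0.017]
force: [-0.1, -0.5, 1.0]
width: 0.998
grasp_force: 0.0
t 15.47 p [0.6256 0.0509 0.3078] joints [-0.01  0.38  0.6   1.81 -0.04 -3.14] f [-0.1 -0.5  1. ] w 0.998
yaw -0.4 tool x,y vertical comp [-0.011  0.042 -0.999] toolz [-0.011 -0.042 -0.999]
```

```bash
python3 -m handwheel '[[-1.2,-2,0,-10,110],[-1.2,-4,0,-10,110],[-1.2,-5,0,-10,110],[-1.2,-5,-2,-10,110],[-1.2,-5,-2,-10,110],[-1.2,-5,-2,-2,110],[0,-5,-2,0,110],[0,0,0,0,110]]'
python3 - <<'E'
from h import *
p,M=st()
KE=cam("wrist");im=imaging.grab_frame("wrist")
for q in("cover","cover_rib"): print(q,[np.round(d["rect"]).tolist()+[d["p"]] for d in nets.look_for("wrist",q)[:2]])
np.savez("w4.npz",K=KE[0],E=KE[1],im=im)
hsv=cv2.cvtColor(im,cv2.COLOR_RGB2HSV)
m=cv2.inRange(hsv,(45,120,60),(75,255,255))
n,l,stt,c=cv2.connectedComponentsWithStats(m);i=1+np.argmax(stt[1:,4])
hull=cv2.convexHull(np.argwhere(l==i)[:,::-1].astype(np.int32))[:,0]
w=np.array([at_z(KE,q,.011)[:2] for q in hull],np.float32);print(stt[i],cv2.minAreaRect(w))
v=im.copy();save(v,"e.png",s=1.5)
E
```

```text
time: 16.48
eef_pos: [0.5517, -0.2672, 0.2246]
orientation: [2.778, -1.389, -0.052]
force: [-0.3, 0.3, 0.6]
width: 0.573
grasp_force: 0.0
t 16.48 p [ 0.5517 -0.2672  0.2246] joints [-0.54  0.32  0.36  1.64 -0.04 -2.76] f [-0.3  0.3  0.6] w 0.573
yaw -53.1 tool x,y vertical comp [-0.014  0.046 -0.999] toolz [-0.046 -0.016 -0.999]
cover [[273.0, 247.0, 380.0, 382.0, 0.93], [445.0, 165.0, 510.0, 280.0, 0.88]]
cover_rib [[274.0, 249.0, 380.0, 384.0, 0.96], [192.0, 108.0, 279.0, 237.0, 0.86]]
[ 190  111   90  120 8931] ((0.5500991344451904, -0.25460493564605713), (0.0892532467842102, 0.12906968593597412), 37.681461334228516)
```

View pics/e.png

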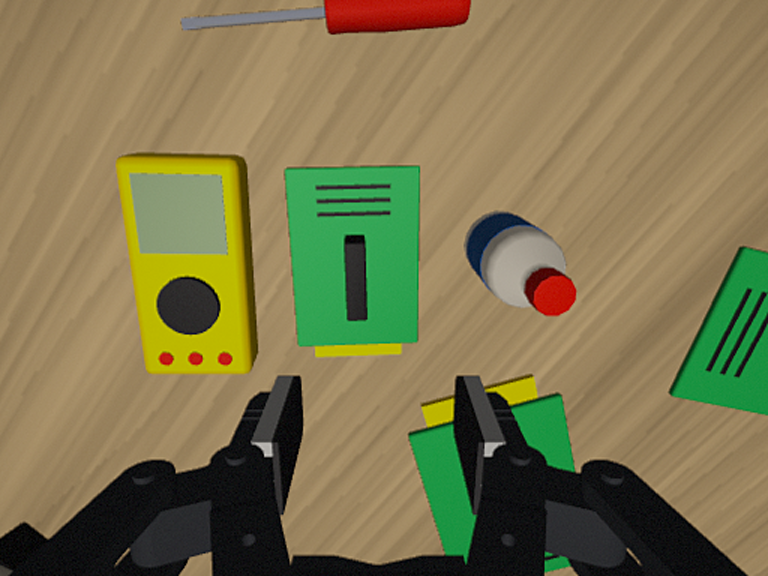

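The view shows the cover centred at (235,170) with its lip at the bottom, and clear of the meter and bottle. Its size checks out at 129x89 mm, so I'm descending to grip.

```bash
python3 -m handwheel '[[0.3,0.6,-4,0.8,110],[0,0,-5,0,110],[0,0,-5,0,110],[0,0,-2.8,0,110],[0,0,-1,0,110],[0,0,-0.9,0,110],[0,0,0,0,110]]'; python3 -c "
from h import *;p,M=st();print((np.array([.555,-.261,.037])-p)*100)"
```

```text
time: 17.5
eef_pos: [0.5583, -0.2576, 0.0417]
orientation: [2.793, -1.359, -0.042]
force: [-0.1, 0.3, 0.2]
width: 0.57
grasp_force: 0.0
t 17.5 p [ 0.5583 -0.2576  0.0417] joints [-0.52  0.36  0.04  1.28 -0.04 -2.76] f [-0.1  0.3  0.2] w 0.57
yaw -51.9 tool x,y vertical comp [-0.009  0.044 -0.999] toolz [-0.04  -0.02  -0.999]
[-0.32910416 -0.34061984 -0.4721558 ]
```

```bash
python3 -m handwheel '[[-0.3,-0.3,-0.4,-0.4,110],[0,0,0,0,255],[0,0,0,0,255],[0,0,0,0,255],[0,0,0,0,255]]'; python3 -c "
from h import *;p,M=st();print((np.array([.555,-.261,.037])-p)*100)"; python3 -m handwheel '[[0,0,2,0,255],[0,0,4,0,255],[0,0,4,0,255],[0,0,4,0,255],[0,0,4,0,255],[0,0,0,0,255]]'
python3 - <<'E'
from h import *
p,M=st();KE=cam("wrist");im=imaging.grab_frame("wrist");np.savez("w5.npz",K=KE[0],E=KE[1],im=im);v=im.copy()
sd=imaging.grab_frame("side");
# predicted rigid-hold corners of plate top, tool frame: grasp at cover (8,0,~) 
for tilt in (0,15):
  Rc=M@np.diag([1,-1,-1.])@R.from_euler('y',-tilt,degrees=True).as_matrix()
  for q in((-65,-45,11),(-65,45,11),(65,45,11),(65,-45,11)):
    u=proj(KE,p+Rc@((np.array(q)-[8,0,37])/1000))[0]
    cv2.circle(v,tuple(int(x) for x in u),3,(255,0,255) if tilt==0 else (255,255,0),1)
    print(tilt,q,(u*1.5).round())
save(v,"f.png",s=1.5)
E
```

```text
time: 18.12
eef_pos: [0.5551, -0.2609, 0.0377]
orientation: [2.788, -1.369, -0.042]
force: [-1.1, -0.2, 5.2]
width: 0.147
grasp_force: 59.3
t 18.12 p [ 0.5551 -0.2609  0.0377] joints [-0.53  0.36  0.03  1.27 -0.04 -2.76] f [-1.1 -0.2  5.2] w 0.147
yaw -52.3 tool x,y vertical comp [-0.009  0.044 -0.999] toolz [-0.04  -0.02  -0.999]
[-0.00529442 -0.01184176 -0.0676922 ]
time: 18.88
eef_pos: [0.5564, -0.2618, 0.222]
orientation: [2.787, -1.369, -0.031]
force: [0.4, -0.2, -2.2]
width: 0.147
grasp_force: 58.8
t 18.88 p [ 0.5564 -0.2618  0.222 ] joints [-0.53  0.3   0.34  1.62 -0.04 -2.76] f [ 0.4 -0.2 -2.2] w 0.147
yaw -52.3 tool x,y vertical comp [-0.002  0.041 -0.999] toolz [-0.034 -0.024 -0.999]
0 (-65, -45, 11) [493. 549.]
0 (-65, 45, 11) [263. 549.]
0 (65, 45, 11) [230. 218.]
0 (65, -45, 11) [525. 217.]
15 (-65, -45, 11) [486. 497.]
15 (-65, 45, 11) [270. 497.]
15 (65, 45, 11) [212. 211.]
15 (65, -45, 11) [543. 210.]
```

View pics/f.png

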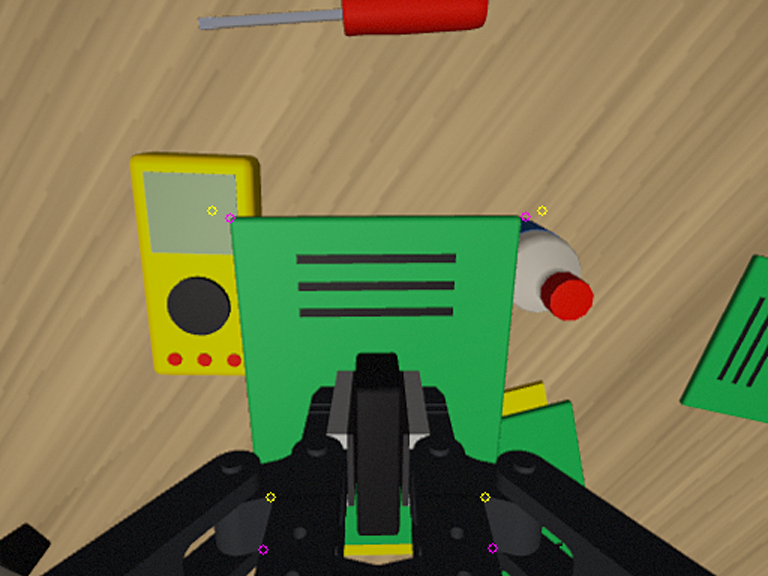

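The cover is held level. I'll take it to the bay's low end and press its latch-side bar on the case's low edge, so that it pivots lip-down in the grip.

```bash
python3 -m handwheel '[[-1.4,4,0,0,255],[-1.4,5.5,0,4,255],[-1.4,5.5,0,4,255],[-1.4,5.5,0,4,255],[-1.4,5.5,0,4,255],[-1.4,5.5,0,4,255],[-1.4,5.5,0,5,255],[-1.4,5.5,0,5,255],[-1.4,5,-2,5,255],[-0.8,2,-2,0,255]]'; python3 -m handwheel '[[0,0,-1,0,255],[0,0,0,0,255]]'; python3 -c "
from h import *;p,M=st();print((np.array([.424,.2335,.10])-p)*100)"
```

```text
time: 20.23
eef_pos: [0.4182, 0.2364, 0.1738]
orientation: [3.063, -0.46, -0.031]
force: [0.5, 0.1, -1.0]
width: 0.147
grasp_force: 58.8
time: 20.48
eef_pos: [0.4193, 0.2332, 0.1643]
orientation: [3.061, -0.466, -0.032]
force: [-0.4, -0.0, -1.3]
width: 0.144
grasp_force: 58.8
t 20.48 p [0.4193 0.2332 0.1643] joints [ 0.39 -0.03 -0.14  1.49 -0.03 -2.45] f [-0.4 -0.  -1.3] w 0.144
yaw -17.3 tool x,y vertical comp [-0.013  0.048 -0.999] toolz [-0.027 -0.042 -0.999]
[ 0.47432323  0.02818658 -6.43069683]
```

```bash
python3 -m handwheel '[[0.4,0,-3,0,255],[0,0,-3,0,255],[0,0,0,0,255]]'; python3 -m handwheel '[[0,0,-0.5,0,255],[0,0,-0.5,0,255],[0,0,0,0,255]]';python3 -m handwheel '[[-0.2,0.05,-0.5,0,255],[-0.2,0.05,-0.4,0,255],[0,0,0,0,255]]'; python3 -c "
from h import *;p,M=st()"
```

```text
time: 20.85
eef_pos: [0.4231, 0.2324, 0.1044]
orientation: [3.06, -0.469, -0.033]
force: [-1.2, -0.6, -1.0]
width: 0.143
grasp_force: 58.7
time: 21.22
eef_pos: [0.4249, 0.2344, 0.0972]
orientation: [3.064, -0.467, -0.025]
force: [-0.1, 0.2, -1.4]
width: 0.141
grasp_force: 58.8
time: 21.6
eef_pos: [0.4219, 0.2356, 0.0899]
orientation: [3.065, -0.467, -0.02]
force: [-1.2, -0.6, 4.6]
width: 0.15
grasp_force: 59.8
t 21.6 p [0.4219 0.2356 0.0899] joints [ 0.39  0.   -0.26  1.34 -0.03 -2.45] f [-1.2 -0.6  4.6] w 0.15
yaw -17.3 tool x,y vertical comp [-0.006  0.043 -0.999] toolz [-0.019 -0.039 -0.999]
```

```bash
python3 -m handwheel '[[-0.15,0.05,-0.4,0,255],[-0.15,0.05,-0.4,0,255],[0,0,0,0,255]]'; python3 -m handwheel '[[-0.2,0.05,-0.4,0,255],[-0.2,0.05,-0.4,0,255],[-0.2,0.05,-0.4,0,255],[0,0,0,0,255]]'
python3 - <<'E'
from h import *
p,M=st();KE=cam("wrist");im=imaging.grab_frame("wrist");np.savez("w6.npz",K=KE[0],E=KE[1],im=im)
hsv=cv2.cvtColor(im,cv2.COLOR_RGB2HSV);m=cv2.inRange(hsv,(45,120,60),(75,255,255))
n,l,stt,c=cv2.connectedComponentsWithStats(m);i=1+np.argmax(stt[1:,4]);print(stt[i])
r=stt[i];row=np.where(l[r[1]+4]==i)[0];print("top edge row",r[1],"cols",row.min(),row.max())
for tilt in(0,5,10,15,20,25):
  Rc=M@np.diag([1,-1,-1.])@R.from_euler('y',-tilt,degrees=True).as_matrix()
  print(tilt,proj(KE,[p+Rc@((np.array(q)-[8,0,37])/1000) for q in((65,45,11),(65,-45,11))]).round().tolist())
E
```

```text
time: 21.98
eef_pos: [0.4177, 0.237, 0.0829]
orientation: [3.065, -0.466, -0.023]
force: [-6.0, -1.2, 11.8]
width: 0.145
grasp_force: 61.8
time: 22.48
eef_pos: [0.4122, 0.2383, 0.0705]
orientation: [3.065, -0.466, -0.022]
force: [-3.8, -2.2, 9.7]
width: 0.147
grasp_force: 63.5
t 22.48 p [0.4122 0.2383 0.0705] joints [ 0.4  -0.   -0.31  1.3  -0.03 -2.44] f [-3.8 -2.2  9.7] w 0.147
yaw -17.3 tool x,y vertical comp [-0.008  0.043 -0.999] toolz [-0.02  -0.039 -0.999]
[  136   138   231   170 23971]
top edge row 138 cols 137 366
0 [[153.0, 145.0], [350.0, 144.0]]
5 [[149.0, 142.0], [353.0, 142.0]]
10 [[145.0, 141.0], [357.0, 140.0]]
15 [[141.0, 140.0], [361.0, 140.0]]
20 [[136.0, 141.0], [366.0, 140.0]]
25 [[131.0, 143.0], [371.0, 142.0]]
```

```bash
python3 -m handwheel '[[-0.2,0.05,-0.4,0,255],[-0.1,0.03,-0.2,0,255],[0,0,0,0,255]]';  python3 -m handwheel '[[0,0,3,0,255],[0,0,4,0,255],[0,0,4,0,255],[0,0,0,0,255]]'
cat >> h.py <<'E'
def tilt(im,KE,p,M):
    hsv=cv2.cvtColor(im,cv2.COLOR_RGB2HSV);m=cv2.inRange(hsv,(45,120,60),(75,255,255))
    n,l,stt,c=cv2.connectedComponentsWithStats(m);i=1+np.argmax(stt[1:,4]);r=stt[i];row=np.where(l[r[1]+4]==i)[0]
    T=np.arange(0,40);W=[]
    for t in T:
        Rc=M@np.diag([1,-1,-1.])@R.from_euler('y',-t,degrees=True).as_matrix()
        a,b=proj(KE,[p+Rc@((np.array(q)-[8,0,37])/1000) for q in((65,45,11),(65,-45,11))]);W.append(b[0]-a[0])
    t=np.interp(row.max()-row.min()+1,W,T);print("tilt",t,r[1],row.min(),row.max(),a,b)
    Rc=M@np.diag([1,-1,-1.])@R.from_euler('y',-t,degrees=True).as_matrix()
    f=lambda q:p+Rc@((np.array(q)-[8,0,37])/1000)
    print("lip in bay",w2b(f((-77,0,2))).round(1),"top",w2b(f((65,0,11))).round(1));return t
E
python3 - <<'E'
from h import *
p,M=st();KE=cam("wrist");im=imaging.grab_frame("wrist");np.savez("w7.npz",K=KE[0],E=KE[1],im=im)
tilt(im,KE,p,M)
sd=imaging.grab_frame("side");save(sd,"g.png",(130,140,330,300),3.5)
lip=w2b
E
```

```text
time: 22.9
eef_pos: [0.4114, 0.2386, 0.0682]
orientation: [3.064, -0.467, -0.013]
force: [-6.1, -5.5, 24.8]
width: 0.146
grasp_force: 65.6
time: 23.4
eef_pos: [0.4107, 0.2399, 0.1755]
orientation: [3.068, -0.467, -0.016]
force: [-0.1, -0.1, -1.9]
width: 0.143
grasp_force: 62.0
t 23.4 p [0.4107 0.2399 0.1755] joints [ 0.4  -0.05 -0.15  1.51 -0.03 -2.43] f [-0.1 -0.1 -1.9] w 0.143
yaw -17.3 tool x,y vertical comp [-0.004  0.039 -0.999] toolz [-0.016 -0.036 -0.999]
tilt 21.16083395841042 137 136 367 [116.42838175 156.5393388 ] [385.26704688 156.09882917]
lip in bay [-2.175e+02 -2.000e-01  8.350e+01] top [-78.6   1.9 114.4]
```

View pics/g.png

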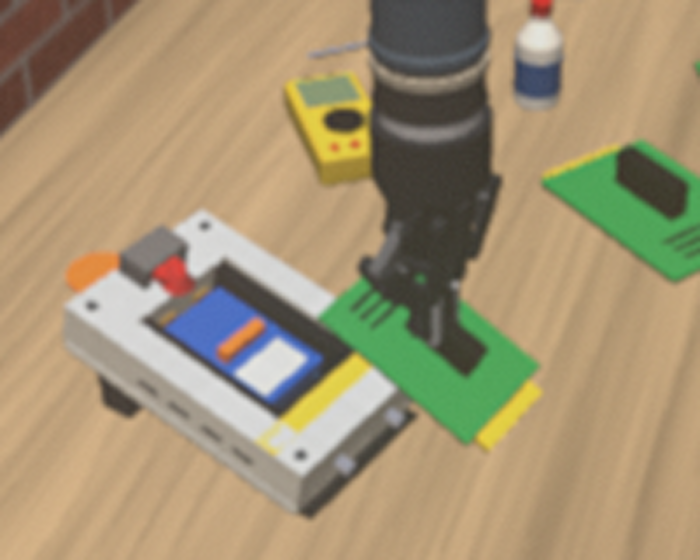

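The side view shows the cover held lip-down, latch edge up, and the pack's ridge moved uphill. Next I'll move above the mouth.

```bash
python3 -m handwheel '[[4,-1.2,0,0,255],[4,-1.2,0,0,255],[4,-1.3,0,0,255],[4.2,-1.3,-1,0,255],[0,0,-2.5,0,255],[0,0,0,0,255],[0,0,0,0,255]]'
python3 - <<'E'
from h import *
p,M=st();KE=cam("wrist");im=imaging.grab_frame("wrist");np.savez("w8.npz",K=KE[0],E=KE[1],im=im)
tilt(im,KE,p,M);v=im.copy()
for P in [(59,0,1),(84,23,20),(84,-23,20),(67,-48.5,0),(67,48.5,0),(115,75,0),(115,-75,0),(7.5,0,-8),(-67,48.5,0),(-67,-48.5,0),(-110,75,0)]:
    u=proj(KE,b2w(P))[0];cv2.circle(v,tuple(int(x) for x in u),3,(255,0,255),1)
save(v,"h.png",s=1.5)
E
```

```text
time: 24.38
eef_pos: [0.5694, 0.1888, 0.1357]
orientation: [3.063, -0.466, -0.03]
force: [-0.1, -0.4, -2.0]
width: 0.144
grasp_force: 61.8
t 24.38 p [0.5694 0.1888 0.1357] joints [ 0.22  0.28  0.14  1.46 -0.03 -2.61] f [-0.1 -0.4 -2. ] w 0.144
yaw -17.3 tool x,y vertical comp [-0.012  0.045 -0.999] toolz [-0.025 -0.04  -0.999]
tilt 21.16127478288501 137 136 367 [116.44386464 156.54572358] [385.28116801 156.10965853]
lip in bay [-63.1  -2.5  10.6] top [76.  -0.1 40.3]
```

View pics/h.png

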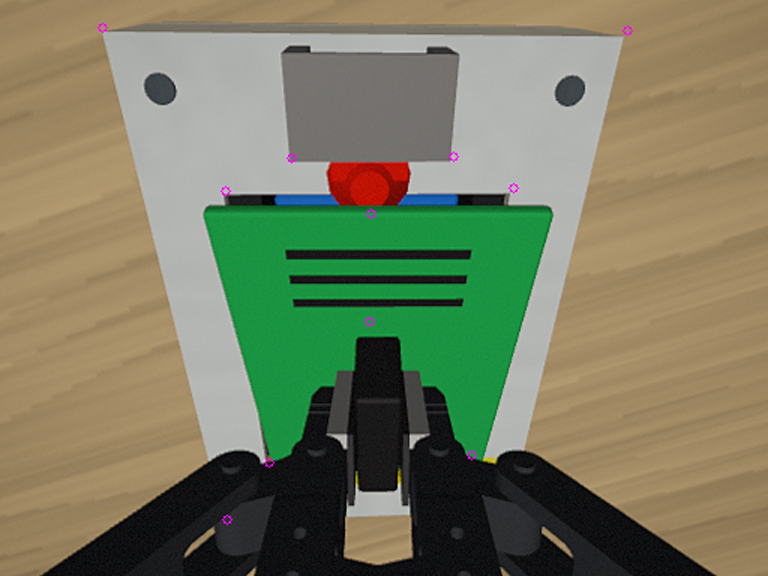

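Bay overlay matches. Lowering the lip into the mouth.

```bash
python3 -m handwheel '[[0.15,0.05,-0.6,0,255],[0.15,0,-0.6,0,255],[0.1,0,-0.4,0,255],[0,0,0,0,255]]';python3 -m handwheel '[[0.05,0,-0.2,0,255],[0,0,0,0,255]]';python3 -m handwheel '[[0.05,0,-0.2,0,255],[0,0,0,0,255]]';python3 - <<'E'
from h import *
p,M=st();KE=cam("wrist");im=imaging.grab_frame("wrist");tilt(im,KE,p,M)
E
```

```text
time: 24.92
eef_pos: [0.5742, 0.1891, 0.12]
orientation: [3.063, -0.466, -0.028]
force: [-0.9, -1.1, -2.4]
width: 0.145
grasp_force: 61.8
time: 25.18
eef_pos: [0.5751, 0.1892, 0.1191]
orientation: [3.064, -0.467, -0.025]
force: [-0.5, -0.7, -0.7]
width: 0.147
grasp_force: 62.0
time: 25.42
eef_pos: [0.5753, 0.1892, 0.1187]
orientation: [3.064, -0.466, -0.025]
force: [-4.7, -0.9, 6.4]
width: 0.145
grasp_force: 63.0
t 25.43 p [0.5753 0.1892 0.1187] joints [ 0.22  0.3   0.13  1.43 -0.03 -2.62] f [-4.7 -0.9  6.4] w 0.145
yaw -17.3 tool x,y vertical comp [-0.01   0.044 -0.999] toolz [-0.022 -0.039 -0.999]
tilt 21.160870472930746 137 136 367 [116.43979764 156.54374463] [385.27817874 156.10636072]
lip in bay [-61.1  -0.3  -7.4] top [77.9  2.  22.7]
```

```bash
python3 -m handwheel '[[-0.33,0.1,-0.07,0,255],[0,0,0,0,255]]';python3 -m handwheel '[[0.05,0,-0.2,0,255],[0,0,0,0,255]]';python3 -m handwheel '[[0.05,0,-0.2,0,255],[0,0,0,0,255]]';python3 - <<'E'
from h import *
p,M=st();KE=cam("wrist");im=imaging.grab_frame("wrist");tilt(im,KE,p,M)
E
```

```text
time: 25.72
eef_pos: [0.5736, 0.1901, 0.1179]
orientation: [3.065, -0.467, -0.02]
force: [0.5, -2.1, 6.4]
width: 0.149
grasp_force: 62.9
time: 25.98
eef_pos: [0.5742, 0.19, 0.1171]
orientation: [3.065, -0.467, -0.019]
force: [-1.0, -2.0, 9.7]
width: 0.145
grasp_force: 63.5
time: 26.22
eef_pos: [0.5749, 0.19, 0.116]
orientation: [3.065, -0.467, -0.018]
force: [-0.9, -2.8, 12.5]
width: 0.149
grasp_force: 64.2
t 26.23 p [0.5749 0.19   0.116 ] joints [ 0.23  0.3   0.12  1.42 -0.03 -2.61] f [-0.9 -2.8 12.5] w 0.149
yaw -17.3 tool x,y vertical comp [-0.006  0.042 -0.999] toolz [-0.018 -0.039 -0.999]
tilt 19.02354052385245 136 137 364 [116.43326494 156.54006099] [385.27391067 156.10060241]
lip in bay [-63.9   0.7  -7.3] top [76.1  2.6 18.2]
```

```bash
python3 -m handwheel '[[-0.23,0.07,-0.05,0,255],[-0.23,0.07,-0.05,0,255],[0,0,0,0,255]]';python3 -m handwheel '[[-0.23,0.07,-0.05,0,255],[-0.23,0.07,-0.05,0,255],[0,0,0,0,255]]';python3 - <<'E'
from h import *
p,M=st();KE=cam("wrist");im=imaging.grab_frame("wrist");tilt(im,KE,p,M)
E
```

```text
time: 26.65
eef_pos: [0.5725, 0.1911, 0.1158]
orientation: [3.065, -0.469, -0.01]
force: [2.4, -4.3, 12.1]
width: 0.145
grasp_force: 64.0
time: 27.02
eef_pos: [0.5684, 0.1927, 0.1149]
orientation: [3.066, -0.469, -0.009]
force: [3.6, -2.8, 13.0]
width: 0.15
grasp_force: 63.9
t 27.02 p [0.5684 0.1927 0.1149] joints [ 0.23  0.28  0.09  1.41 -0.03 -2.61] f [ 3.6 -2.8 13. ] w 0.15
yaw -17.4 tool x,y vertical comp [ 0.     0.04  -0.999] toolz [-0.012 -0.038 -0.999]
tilt 19.022136163747685 135 137 364 [116.42558006 156.53554254] [385.26990475 156.09329148]
lip in bay [-70.6   1.5  -7.3] top [69.2  3.2 19. ]
```

```bash
python3 -m handwheel '[[-0.25,-0.05,-0.05,0,255],[-0.23,0,-0.05,0,255],[0,0,0,0,255]]';python3 -m handwheel '[[-0.2,0.06,-0.04,0,255],[0,0,0,0,255]]';python3 - <<'E'
from h import *
p,M=st();KE=cam("wrist");im=imaging.grab_frame("wrist");tilt(im,KE,p,M);save(im,"i.png",s=1.5)
sd=imaging.grab_frame("side");np.save("sd.npy",sd)
E
```

```text
time: 27.45
eef_pos: [0.5639, 0.1929, 0.1139]
orientation: [3.068, -0.469, -0.008]
force: [4.0, -2.5, 11.0]
width: 0.15
grasp_force: 64.0
time: 27.7
eef_pos: [0.562, 0.1933, 0.1136]
orientation: [3.067, -0.469, -0.008]
force: [3.2, -2.7, 11.0]
width: 0.149
grasp_force: 64.0
t 27.7 p [0.562  0.1933 0.1136] joints [ 0.24  0.26  0.07  1.4  -0.03 -2.6 ] f [ 3.2 -2.7 11. ] w 0.149
yaw -17.4 tool x,y vertical comp [ 0.001  0.039 -0.999] toolz [-0.011 -0.037 -0.999]
tilt 19.560625430549138 136 137 365 [116.4238976  156.53574302] [385.26700795 156.09311908]
lip in bay [-76.6   0.3  -8.1] top [63.   2.  19.5]
```

View pics/i.png

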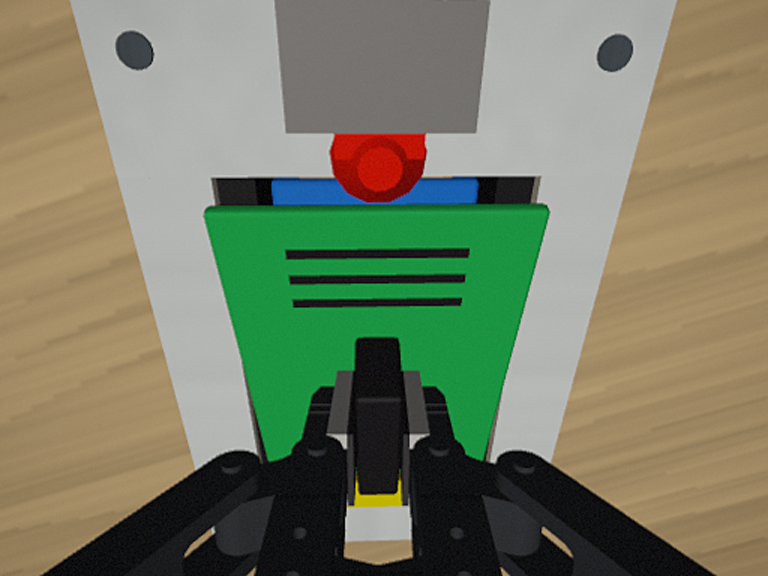

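The lip is hooked: its estimated position is bay (-76.6, 0.3, -8.1) and it slid freely under the ledge. I'll nudge it 1 mm further, release, rise and close the fingers ready to press.

```bash
python3 -m handwheel '[[-0.1,0.03,-0.02,0,255],[0,0,0,0,255],[0,0,0,0,130],[0,0,0,0,130],[0,0,0,0,130],[0,0,3,0,130],[0,0,4,0,130],[2.5,-0.8,0,0,255],[1,-0.3,0,0,255],[0,0,0,0,255]]'
python3 - <<'E'
from h import *
p,M=st();KE=cam("wrist");im=imaging.grab_frame("wrist");np.savez("w9.npz",K=KE[0],E=KE[1],im=im);v=im.copy()
for t in(0,4,7):
  for q in((65,45,11),(65,-45,11),(20,0,36),(-35,0,36)):
    Rc=R.from_euler('y',-t,degrees=True).as_matrix();P=np.array([-77,0,-9])+Rc@(np.array(q)-[-77,0,2])
    u=proj(KE,b2w(P))[0];print(t,q,(u*1.5).round());
save(v,"j.png",s=1.5)
tp=p+.017*M[:,2];print("tip bay",w2b(tp),"to press pt cm",(b2w((43,0,8))-tp)*100)
E
```

```text
time: 29.05
eef_pos: [0.5906, 0.1821, 0.1765]
orientation: [3.063, -0.467, -0.031]
force: [-0.6, 0.1, -0.1]
width: -0.006
grasp_force: 0.0
t 29.05 p [0.5906 0.1821 0.1765] joints [ 0.21  0.33  0.28  1.55 -0.03 -2.63] f [-0.6  0.1 -0.1] w -0.006
yaw -17.4 tool x,y vertical comp [-0.013  0.046 -0.999] toolz [-0.027 -0.04  -0.999]
0 (65, 45, 11) [263. 235.]
0 (65, -45, 11) [471. 232.]
0 (20, 0, 36) [370. 352.]
0 (-35, 0, 36) [370. 439.]
4 (65, 45, 11) [259. 247.]
4 (65, -45, 11) [476. 244.]
4 (20, 0, 36) [371. 366.]
4 (-35, 0, 36) [371. 447.]
7 (65, 45, 11) [257. 258.]
7 (65, -45, 11) [480. 254.]
7 (20, 0, 36) [371. 378.]
7 (-35, 0, 36) [371. 453.]
tip bay [42.29761723 -0.71007473 76.36293434] to press pt cm [ 1.44453792 -0.3722868  -6.67230066]
```

View pics/j.png

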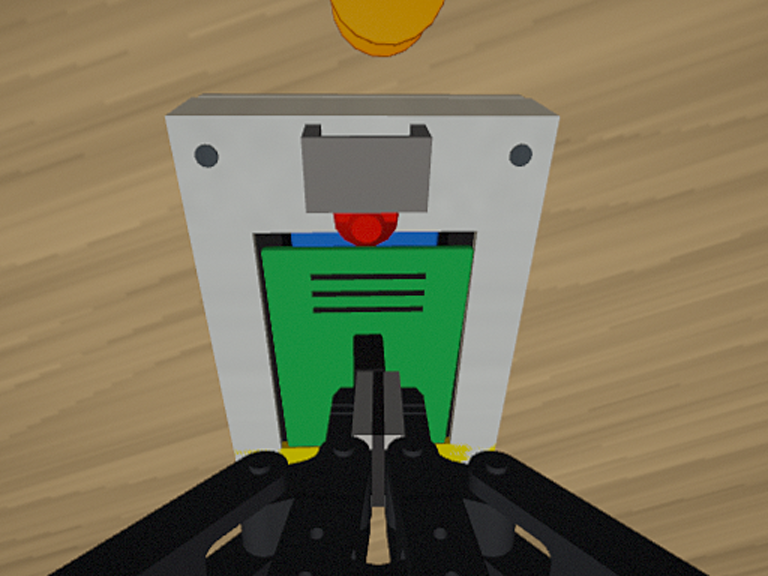

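The cover is seated in the mouth with its low edge behind the yellow ledge, and its latch edge rests on the nose at (368,247). I'm pressing it down now.

```bash
python3 -m handwheel '[[1,-0.2,-2,0,255],[0.4,-0.2,-2.5,0,255],[0,0,-1.5,0,255],[0,0,-0.7,0,255],[0,0,0,0,255]]'; python3 -m handwheel '[[0,0,-0.3,0,255],[0,0,-0.3,0,255],[0,0,0,0,255]]'; python3 -m handwheel '[[0,0,-0.3,0,255],[0,0,0,0,255]]'; python3 -c "
from h import *;p,M=st();print(w2b(p+.017*M[:,2]))"
```

```text
time: 29.72
eef_pos: [0.6048, 0.1785, 0.111]
orientation: [3.064, -0.466, -0.027]
force: [0.5, 0.0, 0.8]
width: -0.001
grasp_force: 0.0
time: 30.1
eef_pos: [0.6051, 0.1784, 0.1052]
orientation: [3.064, -0.466, -0.026]
force: [-0.3, -0.4, -0.2]
width: -0.003
grasp_force: 0.0
time: 30.35
eef_pos: [0.6055, 0.1785, 0.1036]
orientation: [3.064, -0.466, -0.024]
force: [-1.0, -0.7, 3.9]
width: -0.004
grasp_force: 2.5
t 30.35 p [0.6055 0.1785 0.1036] joints [ 0.2   0.37  0.19  1.41 -0.03 -2.64] f [-1.  -0.7  3.9] w -0.004
yaw -17.3 tool x,y vertical comp [-0.009  0.044 -0.999] toolz [-0.022 -0.039 -0.999]
[42.18954129  0.27934327  1.88783491]
```

```bash
python3 -m handwheel '[[0,0,-0.2,0,255],[0,0,0,0,255]]'; python3 -m handwheel '[[0,0,-0.2,0,255],[0,0,0,0,255]]'; python3 -m handwheel '[[0,0,-0.2,0,255],[0,0,0,0,255]]';  python3 -m handwheel '[[0,0,-0.2,0,255],[0,0,0,0,255]]'
```

```text
time: 30.6
eef_pos: [0.6056, 0.1785, 0.1034]
orientation: [3.065, -0.466, -0.022]
force: [-3.3, -0.5, 11.1]
width: 0.002
grasp_force: 5.6
time: 30.85
eef_pos: [0.6056, 0.1785, 0.1033]
orientation: [3.065, -0.466, -0.021]
force: [-6.2, -1.3, 15.8]
width: -0.001
grasp_force: 8.5
time: 31.1
eef_pos: [0.6057, 0.1785, 0.1032]
orientation: [3.065, -0.466, -0.019]
force: [-9.2, -0.5, 22.7]
width: 0.002
grasp_force: 11.5
time: 31.35
eef_pos: [0.6057, 0.1785, 0.103]
orientation: [3.065, -0.466, -0.018]
force: [-11.6, -2.9, 27.6]
width: 0.001
grasp_force: 14.6
```

```bash
python3 -m handwheel '[[0,0,2,0,255],[-0.5,0.1,3,0,255],[-1.5,0.4,2,0,255],[0,0,0,0,255]]'
python3 - <<'E'
from h import *
p,M=st();KE=cam("wrist");im=imaging.grab_frame("wrist")
for t in(0,2,4):
  for q in((65,45,11),(65,-45,11),(20,0,36)):
    Rc=R.from_euler('y',-t,degrees=True).as_matrix();P=np.array([-77,0,-9])+Rc@(np.array(q)-[-77,0,2])
    print(t,q,proj(KE,b2w(P))[0].round(1))
for q in((67,48.5,0),(67,-48.5,0),(59,0,1),(67,0,0),(84,23,20),(73,0,13),(87,0,13)):print(q,proj(KE,b2w(q))[0].round(1))
save(im,"k.png",(130,40,370,220),3.2)
E
```

```text
time: 31.85
eef_pos: [0.586, 0.1839, 0.1664]
orientation: [3.066, -0.466, -0.02]
force: [-0.1, 0.9, 0.5]
width: -0.005
grasp_force: 0.0
t 31.85 p [0.586  0.1839 0.1664] joints [ 0.21  0.31  0.23  1.52 -0.03 -2.63] f [-0.1  0.9  0.5] w -0.005
yaw -17.3 tool x,y vertical comp [-0.007  0.042 -0.999] toolz [-0.019 -0.038 -0.999]
0 (65, 45, 11) [173.  152.8]
0 (65, -45, 11) [319.5 151. ]
0 (20, 0, 36) [248.2 235.2]
2 (65, 45, 11) [171.7 156.8]
2 (65, -45, 11) [321.2 154.9]
2 (20, 0, 36) [248.3 240.2]
4 (65, 45, 11) [170.5 161.2]
4 (65, -45, 11) [322.9 159.3]
4 (20, 0, 36) [248.5 245.4]
(67, 48.5, 0) [166.8 149.8]
(67, -48.5, 0) [325.5 147.9]
(59, 0, 1) [246.9 161.4]
(67, 0, 0) [246.8 148.9]
(84, 23, 20) [204.5 134.8]
(73, 0, 13) [247.5 148.3]
(87, 0, 13) [247.4 124.5]
```

View pics/k.png

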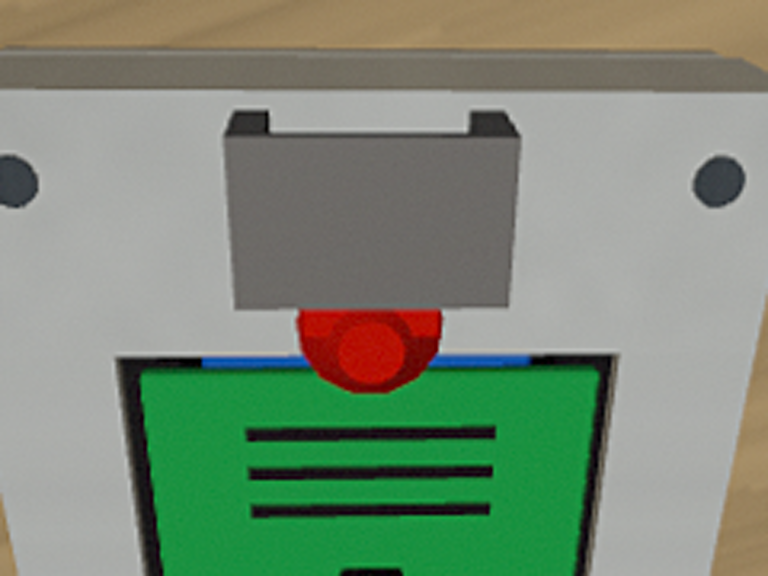

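The cover edge is at (174,155) to (319,155), as predicted for flush. The nose tip at (247,163) has sprung out over the cover. Nothing touches the robot, so I'm handing in.

```bash
python3 -c "
from h import *;print(hand_in())"
```

```text
the job is handed in; nothing more can be done
None
```

I handed the job in at about 32 s, and the hand-in returned no verdict: the battery pack is home, the small green cover is hooked under the ledge and looks flush under the sprung-out latch, and the gripper is clear with the bystanders untouched as far as I saw.

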